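# Crank up the heating bath

### The job

Fit the loose crank fully home on the square brass shaft end of the bath lift, then wind it clockwise by its red knob, turn after turn, until the heating bath has come up against its top stop. Feel for the square and for the stop and do not force either; leave the crank sitting on the shaft and do not bump the lift or disturb the bottle, jar and beaker.

Things in the scene. Friction and masses are not known exactly. Their poses are not given: they have to be found in the camera images.
- lift: Fixed bath lift, yawed a little. Origin on the bench below the crank shaft's axis, z up. Grey base plate 160 x 580 x 15 mm from y = +55 to -525 mm. At the origin a blue gearbox 75 x 75 mm, 58 mm high, with a dark collar (radius 24 mm) up to 60 mm; the brass shaft end rises from it. Bath (radius 72 mm) at y = -270 mm, then motor head and white tower, up to 0.31 m high.
- shaft_top (a point): Centre of the top of the upright brass shaft end, 82 mm above the bench: a square of 14 mm side, 22 mm long, its last 2 mm tapering to 12 mm. This point has the lift's axes: the square's own turning angle differs each time and is NOT reported, so look or feel for it. The shaft takes 0.15 to 0.2 N m to turn and stays where it is left.
- flask_bottom (a point): Lowest point of the fixed amber glass flask (radius 45 mm) above the bath; keep clear of it.
- bath (a joint): How far the bath is raised (m): 0 at the bottom, 0 to 10 mm at the start. One clockwise turn of the shaft (seen from above) lifts it 14 mm. A hard stop ends the travel 1.5 to 2.2 turns from the start; it is felt as a sudden rise of the turning force.
- crank: Loose steel crank, 230 to 370 g, standing on its hub. Origin at the centre of the hub's underside, z up. Hub: square block 30 x 30 mm, 40 mm high. A flat arm 18 mm wide, at 24 to 34 mm height, runs along x from a counterweight ball (radius 14 mm, x = -42 mm) to the red knob (x = +60 mm). Balanced: grip the hub from above across its free y faces.
- knob_mid (a point): Middle of the crank's red knob, 55 mm above the hub's underside, 60 mm from the hub's axis: an upright cylinder of 22 mm diameter, from 37 to 73 mm height, which spins freely on its pin. Winding takes about 3 N at the knob; more than about 20 N there is forcing it.
- socket_mouth (a point): Centre of the square socket's mouth in the hub's underside (the crank's origin): 16.4 mm wide with a 1.5 mm chamfer, 25 mm deep, sides along the crank's x and y. It goes over the shaft when square to it within about 0.15 rad (any quarter turn fits); home, the mouth rests on the collar, 22 mm below the shaft's top.
- bath_rim (a point): Centre of the bath's upper rim, 124 mm above the bench with the bath down.
- amber_bottle: Amber bottle, radius 34 mm, 150 mm high; bystander. Origin under its centre.
- cream_jar: Small yellow jar, radius 24 mm, 55 mm high; bystander. Origin under its centre.
- beaker: Glass beaker, radius 32 mm, 75 mm high; bystander. Origin under its centre.
Things that resemble listed ones, but are neither listed nor needed, are in the scene too. What is shaped like the crank but brown is not meant.

How it is judged:
By the outcome, as a careful person would: the job done as asked, in the order asked, and still so for the second after the job is handed in, with the robot touching nothing.
It also fails if it takes over 72 s, if anything falls off the work surface, if the arm or the gripper's body presses on something with over 40 N, if the wrist force passes 120 N, or if a joint passes its speed limit or range.

### The arm

A 6-joint arm with a two-finger parallel gripper is mounted at the origin on the work surface. World frame = base frame: x ahead of the robot, y to its left, z up, the work surface at z = 0. Lengths are in mm, angles in rad, forces in N, time in s.
With the tool pointing down it reaches from about 300 to 875 mm from the base axis. Payload 6.4 kg.
Tool frame: the origin (TCP) lies midway between the tips of the shut fingers; the grasp point (between the pads) lies 19 mm behind it; z points along the fingers, y is the direction in which the jaws open and shut (so a half turn about z gives the same grasp; the last joint's range is limited). The gripper opens to 85 mm and grips with 20 to 120 N. Pads are 22 mm wide; open, the fingers measure 114 mm over their backs; the gripper's body (76 mm by 85 mm) begins 54 mm behind the grasp point. The pads swing forward as they close: fully open they stand 13 mm farther back than shut.
Start: joints at [-1.512, 0.181, 1.607, -0, 1.354, -0.206], TCP at [150.503, -554.969, 231.288] pointing down, gripper open.
Joint ranges: [-2.99, 2.99], [-0.89, 2.07], [0.3, 2.58], [-1.14, 4.28], [0, 2.63], [-3.12, 3.12]. Speed limits (rad/s): [2.57, 2.57, 3.01, 3.14, 3.14, 3.14].

### API

Orientations are given as a unit quaternion [w, x, y, z].
In Python, from rig import ctrl, gripper_to, kin, readout, cams, job gives the robot as it stands. The module is installed in compiled form; this text tells all that it offers. Calls block until the motion is done:
- ctrl.move_ptp(position, orientation): joint-space move of the TCP to a pose.
- ctrl.move_straight(position, feed=150, ori=None): straight line of the TCP; ori=None keeps the orientation; feed is the mean speed in mm/s.
- ctrl.move_j(angles): joint-space move.
- gripper_to(opening, grasp_force=None): finger opening in mm; grasp_force is the grip in N (None keeps the last); returns when the fingers have stopped.
- ctrl.pause(seconds).
- kin.ik(position, orientation): joint angles nearest the present ones, or None.
- readout.read_state(): the state.
- cams.capture(name): name is "scene" or "top"; returns (picture, depth): 420x560x3 uint8, red, green, blue; 420x560 float32, mm along the optical axis (not along the pixel's ray), 0 where there is no reading.
- cams.camera_params(name): a dict with "fx", "fy", "cx", "cy" (pixels), "k1" (the pictures are not rectified: a ray, as slopes to the right and down, at radius r is drawn at 1 + k1 r^2 times it, then the intrinsics apply), "position" and "rotation" of the camera in the world. Camera axes: x right, y down, z forward; pixel columns grow to the right and rows downward; lengths in mm; the calibration is good to about 2 mm. A picture is of the moment at which its call begins. camera_params takes no time and is no camera call.
A pose or a line that the arm cannot do raises ctrl.PlanningError and nothing moves.
- job.finish_job(): hands the job in, once; it reports no verdict.
The state is a dict: "time": time; "joints": joint angles; "qvel": joint speeds; "joint_efforts": joint torques, N m; "eef_pos": TCP position; "orientation": TCP orientation; "force": force on the tool from outside, world axes, zero at the start; "moment": the same for the moment, N m; "gripper_width": finger opening in mm.
Only numpy, scipy, OpenCV 4.12 (cv2) and the standard library are available. Lean on these libraries where they do the work, as an engineer would, in place of code of your own. Each camera call takes 0.05 s, during which the arm holds its last target.

## Working session

There is one attempt and no reset: what is moved stays moved. The work goes in short steps, each a Python script; the robot and the scene stay as the last script left them, time stands still between calls to the robot, and variables do not carry over. Pictures are saved under pics/ and viewed, and the job is handed in when it is done.

```bash
mkdir -p pics; ls; python3 - <<'E'
from rig import ctrl, gripper_to, kin, readout, cams, job
import cv2, numpy as np
for n in ("scene","top"):
    im,d=cams.capture(n); cv2.imwrite(f"pics/{n}0.png",im[:,:,::-1]); np.savez(f"{n}0.npz",im=im,d=d)
    print(n,cams.camera_params(n))
print(readout.read_state())
E
```

```text
pics
scene {'fx': 509.8548780093342, 'fy': 509.8548780093342, 'cx': 282.0553798019939, 'cy': 204.6747277129173, 'k1': -0.008060213977779377, 'position': array([1254.00111643,  -32.56489175,  889.10061612]), 'rotation': array([-0.27713397,  0.6970907 ,  0.61182706, -0.25085647])}
top {'fx': 388.38004493113743, 'fy': 388.38004493113743, 'cx': 288.93736814100333, 'cy': 212.4204685985694, 'k1': 0.026772223731218608, 'position': array([ 475.09714418,   72.01917955, 1050.46446593]), 'rotation': array([-0.02176629,  0.71364042, -0.70012055,  0.00864837])}
{'time': 0.1, 'joints': array([-1.51233300e+00,  1.81474265e-01,  1.60791362e+00, -3.75859051e-05,
        1.35382534e+00, -2.06304885e-01]), 'qvel': array([ 0.00172526, -0.00251455, -0.00109379,  0.00054698, -0.00108391,
        0.00046049]), 'joint_efforts': array([ 8.81779924e-04, -4.45878804e+01, -3.52236521e+01, -3.45095314e-04,
        4.18155076e-03,  2.14916963e-05]), 'eef_pos': array([ 150.44139748, -554.44221038,  230.46731903]), 'orientation': array([-8.09425192e-04,  9.91249153e-01,  1.32001743e-01,  4.15432663e-05]), 'force': array([-0.26319798, -0.37930431,  0.03705815]), 'moment': array([-0.01046607, -0.02906766, -0.06043803]), 'gripper_width': 84.98880214854867}
```

View pics/scene0.png

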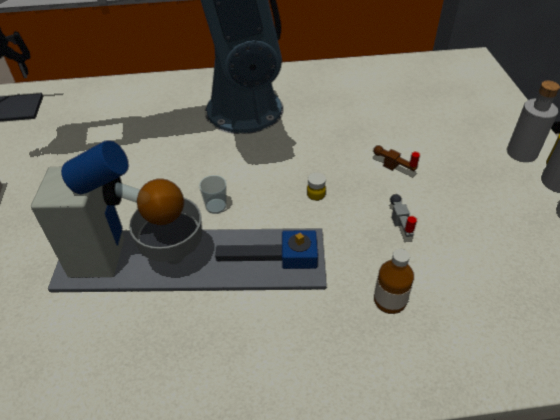

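View pics/top0.png

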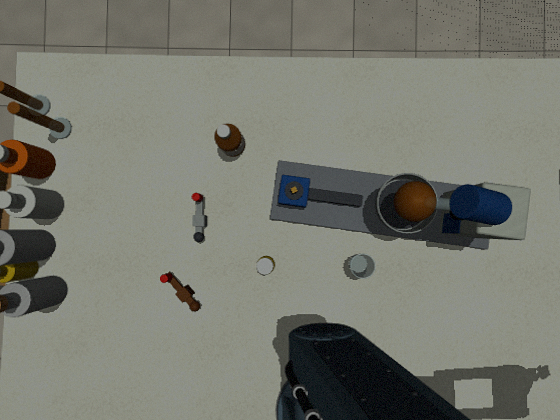

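The steel crank is at scene (402,212) / top (199,218). The brown look-alike is at scene (395,158) / top (183,290). The steel one matches the description, so I'll confirm it in enlarged crops.

```bash
cat > h.py <<'E'
import numpy as np, cv2
from scipy.spatial.transform import Rotation as R
from scipy.optimize import brentq
from rig import ctrl, gripper_to, kin, readout, cams, job
def ray(n,u,v):
    c=cams.camera_params(n); K=np.array([[c['fx'],0,c['cx']],[0,c['fy'],c['cy']],[0,0,1]])
    p=cv2.undistortPoints(np.array([[[u,v]]],float),K,np.array([c['k1'],0,0,0,0]))[0,0]
    q=c['rotation']; Rm=R.from_quat([q[1],q[2],q[3],q[0]]).as_matrix()
    return np.array(c['position']),Rm@np.array([p[0],p[1],1.])
def onz(n,u,v,z):
    o,d=ray(n,u,v); return o+d*(z-o[2])/d[2]
def two(u1,v1,u2,v2):
    o1,d1=ray('scene',u1,v1);o2,d2=ray('top',u2,v2)
    A=np.stack([d1,-d2],1); s=np.linalg.lstsq(A,o2-o1,rcond=None)[0]
    a=o1+d1*s[0];b=o2+d2*s[1]; return (a+b)/2,np.linalg.norm(a-b)
def down(phi):
    # tool z down; tool y axis (jaw dir) at world angle phi
    y=np.array([np.cos(phi),np.sin(phi),0]);z=np.array([0,0,-1.]);x=np.cross(y,z)
    q=R.from_matrix(np.stack([x,y,z],1)).as_quat(); return np.array([q[3],q[0],q[1],q[2]])
def crop(n,im,u,v,w,h,s,name):
    c=im[v:v+h,u:u+w]; cv2.imwrite('pics/'+name,cv2.resize(c,None,fx=s,fy=s,interpolation=cv2.INTER_CUBIC)[:,:,::-1])
E
python3 - <<'E'
from h import *
t=np.load('top0.npz');s=np.load('scene0.npz')
crop('top',t['im'],160,150,160,120,5,'c_top.png')
crop('scene',s['im'],270,140,160,120,5,'c_sc.png')
np.set_printoptions(precision=1,suppress=True)
for n,d in(('top',t),('scene',s)):
    hsv=cv2.cvtColor(d['im'],cv2.COLOR_RGB2HSV)
    m=(((hsv[...,0]<6)|(hsv[...,0]>174))&(hsv[...,1]>180)&(hsv[...,2]>110)).astype(np.uint8)
    k,l,st,ce=cv2.connectedComponentsWithStats(m)
    for i in range(1,k):
        if st[i,4]>25: print(n,'red',st[i],ce[i])
    m=((hsv[...,0]>105)&(hsv[...,0]<125)&(hsv[...,1]>150)&(hsv[...,2]>60)).astype(np.uint8)
    k,l,st,ce=cv2.connectedComponentsWithStats(m)
    for i in range(1,k):
        if st[i,4]>60: print(n,'blue',st[i],ce[i])
E
```

```text
top red [192 193   7   8  41] [195.3 196.1]
top red [160 275   8   8  46] [163.4 278.3]
top blue [278 175  32  31 497] [293.7 190.2]
top blue [475 187  37  32 639] [493.7 203.5]
scene red [412 152   7   5  27] [415.3 154.3]
scene red [408 217   8   6  41] [411.5 219.3]
scene blue [  62  142   66   42 1490] [ 94.8 161.6]
scene blue [282 231  36  27 596] [298.8 245.3]
```

View pics/c_top.png

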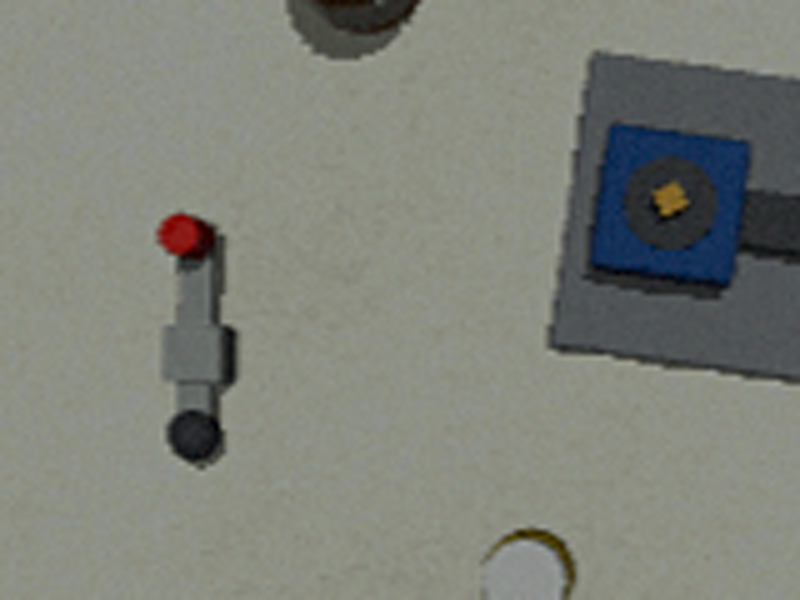

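View pics/c_sc.png

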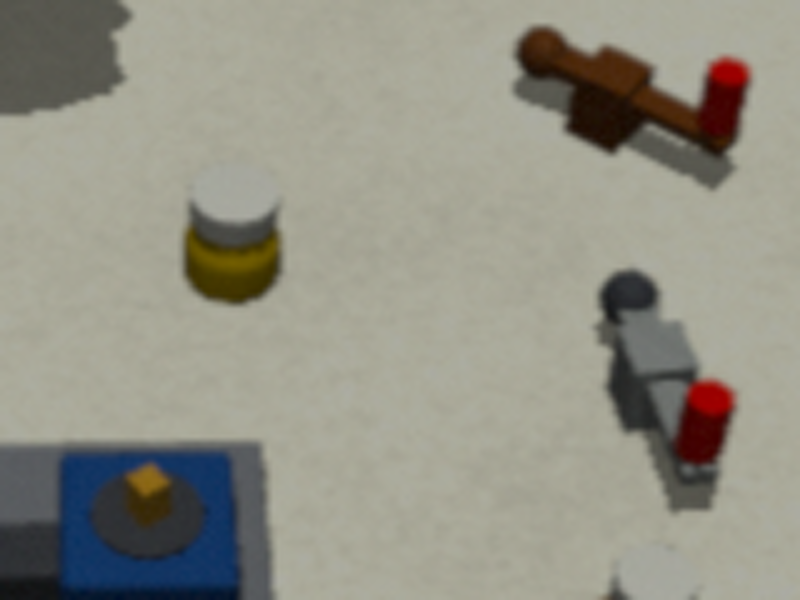

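```bash
python3 - <<'E'
from h import *
np.set_printoptions(precision=1,suppress=True)
t=np.load('top0.npz');s=np.load('scene0.npz')
def T(x,y): return ((x+.5)/5-.5+160,(y+.5)/5-.5+150)
def S(x,y): return ((x+.5)/5-.5+270,(y+.5)/5-.5+140)
print('hub',onz('top',*T(193,354),40)[:2],onz('scene',*S(655,346),40)[:2])
hubc=[T(167,326),T(219,326),T(224,381),T(164,381)]
print('hubcorners',[onz('top',*c,40)[:2] for c in hubc])
print('knobtop',onz('top',*T(184,235),73)[:2],onz('scene',*S(711,398),73)[:2])
print('ball',onz('top',*T(195,435),29)[:2],onz('scene',*S(629,296),29)[:2])
print('shaft',onz('top',*T(671,199),82)[:2],onz('scene',*S(148,481),82)[:2])
print('collar',onz('top',*T(669,203),60)[:2])
bx=[onz('top',*T(*c),58)[:2] for c in [(611,124),(750,142),(736,286),(592,270)]]
print('box',np.array(bx),np.mean(bx,0))
for a,b in((0,1),(3,2)): e=bx[b]-bx[a]; print('yaw(-y edge)',np.arctan2(e[1],e[0])+np.pi/2,np.linalg.norm(e))
for a,b in((3,0),(2,1)): e=bx[b]-bx[a]; print('yaw(x edge)',np.arctan2(e[1],e[0]),np.linalg.norm(e))
for n,d,c in(('top',t,(294,190)),('scene',s,(299,239))):
    u,v=c
    im=d['im'][v-14:v+15,u-14:u+15]
    cv2.imwrite(f'pics/sh_{n}.png',cv2.resize(im,None,fx=20,fy=20,interpolation=cv2.INTER_CUBIC)[:,:,::-1])
# bystanders
E
```

```text
hub [493.1 327.6] [492. 328.]
hubcorners [array([507.5, 341.6]), array([508. , 314.4]), array([479.4, 311. ]), array([478.8, 342.3])]
knobtop [552.7 325.6] [554.8 329. ]
ball [450.7 328. ] [448.9 329.8]
shaft [574.5  79.4] [576.1  80.4]
collar [574.7  80.5]
box [[615.1 111.1]
 [607.   39.6]
 [532.9  45.5]
 [539.7 119.3]] [573.7  78.9]
yaw(-y edge) -0.11239855317102032 71.97056266831962
yaw(-y edge) -0.09245028730926141 74.18128305727984
yaw(x edge) -0.1086503370476481 75.77055158939473
yaw(x edge) -0.07902887433423193 74.33171117765184
```

```bash
python3 -c "
import cv2,numpy as np
a=cv2.imread('pics/sh_top.png');b=cv2.imread('pics/sh_scene.png');cv2.imwrite('pics/sh.png',cv2.resize(np.hstack([a,b]),(800,400)))"
```

```text
(no output)
```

View pics/sh.png

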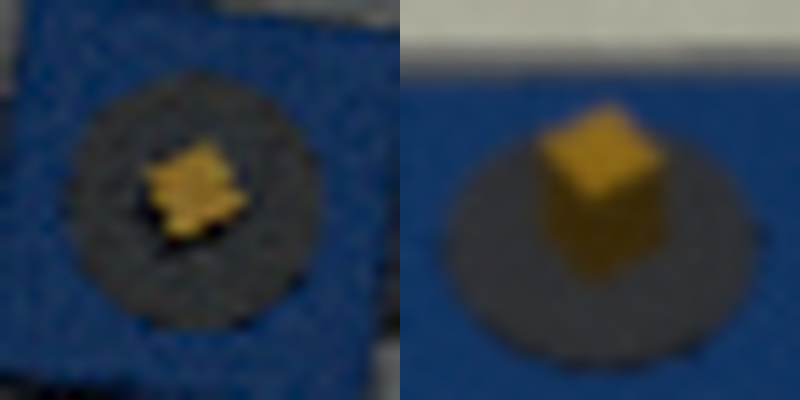

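```bash
python3 - <<'E'
from h import *
np.set_printoptions(precision=2,suppress=True)
k=20*400/580
def f(n,c,u0,v0,off):
    P=[onz(n,(x-off+.5)/k-.5+u0-14,(y+.5)/k-.5+v0-14,82)[:2] for x,y in c]
    print(n,np.mean(P,0))
    for i in range(4):
        e=P[(i+1)%4]-P[i]; a=np.arctan2(e[1],e[0]); print(round(a,3),round((a+np.pi/4)%(np.pi/2)-np.pi/4,3),np.linalg.norm(e).round(1))
f('top',[(210,142),(248,200),(182,238),(147,178)],294,190,0)
f('scene',[(612,103),(665,155),(598,195),(540,150)],299,239,400)
def mask(n):
    d=np.load(n+'0.npz')['im']; hsv=cv2.cvtColor(d,cv2.COLOR_RGB2HSV); return hsv
h=mask('top'); print(h[187:194,290:298,:].tolist()[3])
# minAreaRect upscaled on top view
im=np.load('top0.npz')['im'][176:205,280:309]
up=cv2.resize(im,None,fx=20,fy=20,interpolation=cv2.INTER_CUBIC)
hh=cv2.cvtColor(up,cv2.COLOR_RGB2HSV)
for th in(70,90,110):
    m=((hh[...,0]>8)&(hh[...,0]<30)&(hh[...,1]>100)&(hh[...,2]>th)).astype(np.uint8)
    cs,_=cv2.findContours(m,0,1); c=max(cs,key=cv2.contourArea)
    r=cv2.minAreaRect(c); print(th,r, [onz('top',(x+.5)/20-.5+280,(y+.5)/20-.5+176,82)[:2] for x,y in cv2.boxPoints(r)])
    f('top',[((x+.5)/20*k-.5,(y+.5)/20*k-.5) for x,y in cv2.boxPoints(r)],294,190,0)
E
```

```text
top [574.8   79.36]
-2.545 0.597 12.6
2.113 0.542 13.8
0.546 0.546 12.6
-1.032 0.539 13.2
scene [575.2   80.75]
0.513 0.513 12.9
-1.049 0.522 12.9
-2.504 0.637 12.3
2.141 0.57 14.4
[[126, 44, 29], [23, 196, 104], [21, 173, 134], [20, 173, 133], [20, 187, 128], [20, 182, 132], [21, 178, 139], [22, 135, 100]]
70 ((281.88153076171875, 274.2523193359375), (115.19861602783203, 120.92521667480469), 64.44003295898438) [array([577.95,  89.81]), array([584.74,  76.29]), array([571.81,  69.83]), array([565.02,  83.34])]
top [574.88  79.82]
-1.105 0.465 15.1
-2.678 0.463 14.5
2.036 0.465 15.1
0.464 0.464 14.5
90 ((282.5923156738281, 274.62200927734375), (106.0160903930664, 114.14923858642578), 64.2039794921875) [array([577.54,  89.1 ]), array([584.01,  76.36]), array([572.13,  70.36]), array([565.67,  83.1 ])]
top [574.84  79.73]
-1.101 0.469 14.3
-2.674 0.467 13.3
2.04 0.469 14.3
0.468 0.468 13.3
110 ((281.7000427246094, 275.9000244140625), (97.04534149169922, 105.0951919555664), 63.43495178222656) [array([577.02,  88.48]), array([583.13,  76.83]), array([572.33,  71.2 ]), array([566.22,  82.84])]
top [574.67  79.84]
-1.088 0.483 13.2
-2.661 0.481 12.2
2.054 0.483 13.1
0.481 0.481 12.2
```

```bash
python3 - <<'E'
from h import *
np.set_printoptions(precision=2,suppress=True)
print('bottle',onz('scene',400,259,150),onz('top',223,131,150),onz('scene',392,300,0)[:2])
print('jar',onz('top',265,265,55)[:2],'beaker',onz('top',360,265,75)[:2],'rim?')
pi=np.pi
for nm,p,phis in(('pick',[493,328,6],[pi/2-.015]),('place',[575,80,66],[pi/2+.52,.52])):
    for ph in phis:
        for k in(0,pi):
            print(nm,round(ph+k,2),kin.ik(p,down(ph+k)))
for a in np.arange(0,2*pi,pi/3):
    for ph in(0,pi/2,pi,-pi/2):
        print('wind',round(a,2),round(ph,2),kin.ik([575+60*np.cos(a),80+60*np.sin(a),100],down(ph)))
E
```

```text
bottle [712.64 244.38 150.  ] [701.87 247.46 150.  ] [703.14 254.43]
jar [382.33 149.38] beaker [389.31 -88.83] rim?
pick 1.56 [ 0.39  0.51  1.69 -0.    0.94 -1.17]
pick 4.7 [ 0.39  0.51  1.69 -0.    0.94  1.97]
place 2.09 [-0.07  0.39  1.71 -0.    1.04 -2.16]
place 5.23 [-0.07  0.39  1.71 -0.    1.04  0.98]
place 0.52 [-0.07  0.39  1.71 -0.    1.04 -0.59]
place 3.66 [-0.07  0.39  1.71 -0.    1.04  2.56]
wind 0.0 0 [-0.06  0.46  1.53 -0.    1.15 -0.06]
wind 0.0 1.57 [-0.06  0.46  1.53 -0.    1.15 -1.63]
wind 0.0 3.14 [-0.06  0.46  1.53 -0.    1.15  3.08]
wind 0.0 -1.57 [-0.06  0.46  1.53 -0.    1.15  1.51]
wind 1.05 0 [ 0.02  0.42  1.59 -0.    1.13  0.02]
wind 1.05 1.57 [ 0.02  0.42  1.59 -0.    1.13 -1.55]
wind 1.05 3.14 [ 0.02  0.42  1.59 -0.    1.13 -3.12]
wind 1.05 -1.57 [ 0.02  0.42  1.59 -0.    1.13  1.59]
wind 2.09 0 [ 0.03  0.3   1.75 -0.    1.09  0.03]
wind 2.09 1.57 [ 0.03  0.3   1.75 -0.    1.09 -1.54]
wind 2.09 3.14 [ 0.03  0.3   1.75 -0.    1.09 -3.12]
wind 2.09 -1.57 [ 0.03  0.3   1.75 -0.    1.09  1.6 ]
wind 3.14 0 [-0.07  0.22  1.85 -0.    1.07 -0.07]
wind 3.14 1.57 [-0.07  0.22  1.85 -0.    1.07 -1.64]
wind 3.14 3.14 [-0.07  0.22  1.85 -0.    1.07  3.07]
wind 3.14 -1.57 [-0.07  0.22  1.85 -0.    1.07  1.5 ]
wind 4.19 0 [-0.17  0.27  1.78 -0.    1.08 -0.17]
wind 4.19 1.57 [-0.17  0.27  1.78 -0.    1.08 -1.74]
wind 4.19 3.14 [-0.17  0.27  1.78 -0.    1.08  2.98]
wind 4.19 -1.57 [-0.17  0.27  1.78 -0.    1.08  1.4 ]
wind 5.24 0 [-0.15  0.39  1.63 -0.    1.12 -0.15]
wind 5.24 1.57 [-0.15  0.39  1.63 -0.    1.12 -1.72]
wind 5.24 3.14 [-0.15  0.39  1.63 -0.    1.12  2.99]
wind 5.24 -1.57 [-0.15  0.39  1.63 -0.    1.12  1.42]
```

```bash
python3 - <<'E'
from h import *
np.set_printoptions(precision=2,suppress=True)
pi=np.pi; q=down(1.5*pi-.015)
a=-1.31; ctrl.move_ptp([360*np.cos(a),360*np.sin(a),380],readout.read_state()['orientation'])
ctrl.move_ptp([360*np.cos(.59),360*np.sin(.59),300],q)
ctrl.move_ptp([493,328,130],q)
gripper_to(65)
ctrl.move_straight([493,328,6],feed=100)
s=readout.read_state();print(s['time'],s['joints'],s['eef_pos'],s['force'])
E
```

```text
6.0833 [ 0.39  0.51  1.69 -0.    0.94  1.97] [493.64 328.28   6.81] [-0.2  -0.18  0.28]
```

```bash
python3 - <<'E'
from h import *
np.set_printoptions(precision=2,suppress=True)
gripper_to(20,60)
s=readout.read_state();print(s['time'],s['gripper_width'],s['eef_pos'],s['force'])
ctrl.move_straight([493,328,181],feed=150)
s=readout.read_state();print(s['time'],s['gripper_width'],s['eef_pos'],s['force'],s['moment'])
for n in("scene","top"):
    im,d=cams.capture(n); cv2.imwrite(f"pics/{n}1.png",im[:,:,::-1])
    if n=='scene': crop(n,im,340,60,160,160,4,'s1.png')
    else: crop(n,im,130,140,160,120,4,'t1.png')
E
```

```text
6.4917 29.429000134950325 [493.48 328.23   6.65] [-0.83 -0.53  4.93]
7.8083 29.410056138811672 [492.26 327.65 179.71] [-0.66 -0.47 -2.61] [-0.02  0.03 -0.02]
```

View pics/s1.png

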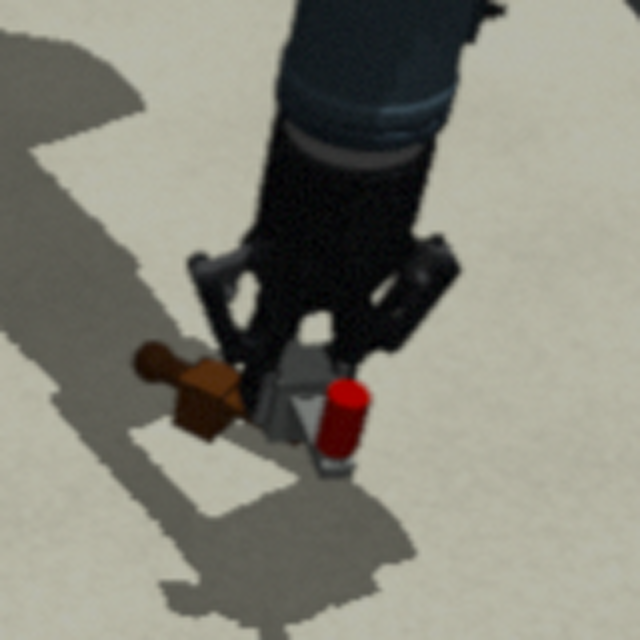

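View pics/t1.png

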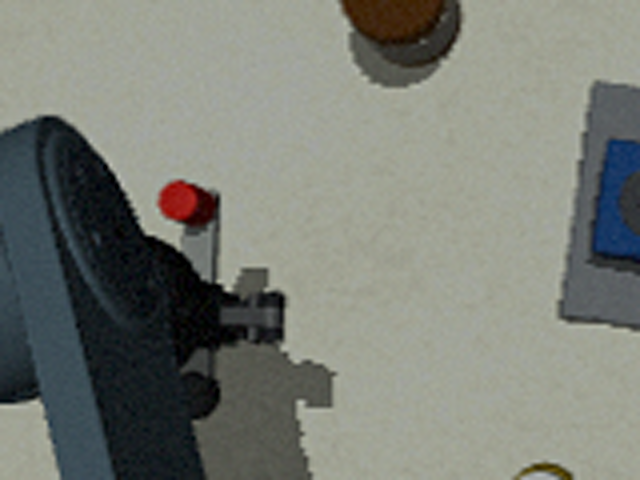

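The crank is held level in the gripper. The knob is at about t1 (181,201) and s1 (347,395), and I'll use it to measure the in-hand offset.

```bash
python3 - <<'E'
from h import *
np.set_printoptions(precision=2,suppress=True)
T=((181.5)/4-.5+130,(201.5)/4-.5+140); S=(347.5/4-.5+340,393.5/4-.5+60)
print(two(*S,*T),onz('top',*T,247),onz('scene',*S,247))
q=down(1.5*np.pi+.52)
ctrl.move_ptp([575,80,181],q)
ctrl.move_straight([575,80,100],feed=100)   # underside ~94
ctrl.pause(.3)
s=readout.read_state();print(s['time'],s['gripper_width'],s['eef_pos'],s['force'],s['moment'])
for n in("scene","top"):
    im,d=cams.capture(n); cv2.imwrite(f"pics/{n}2.png",im[:,:,::-1])
    if n=='scene': crop(n,im,230,140,140,140,4,'s2.png')
    else: crop(n,im,230,130,140,120,4,'t2.png')
E
```

```text
(array([552.43, 327.13, 245.04]), np.float64(1.5625278921329957)) [552.07 325.7  247.  ] [554.45 326.89 247.  ]
10.1833 29.425910480522017 [575.32  79.95 100.52] [ 0.2  -0.06 -2.5 ] [-0.01  0.05 -0.03]
```

View pics/s2.png

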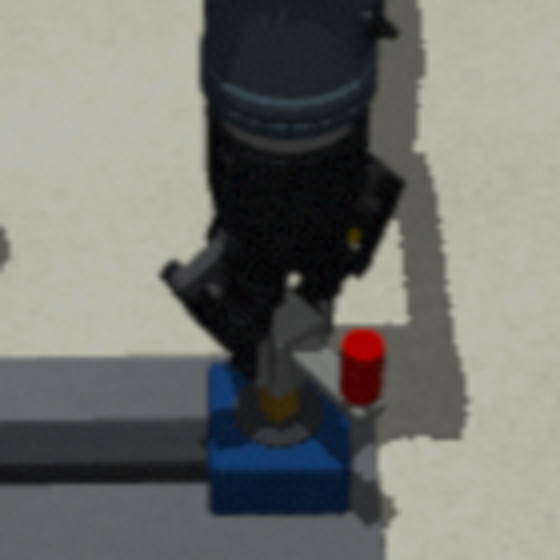

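View pics/t2.png

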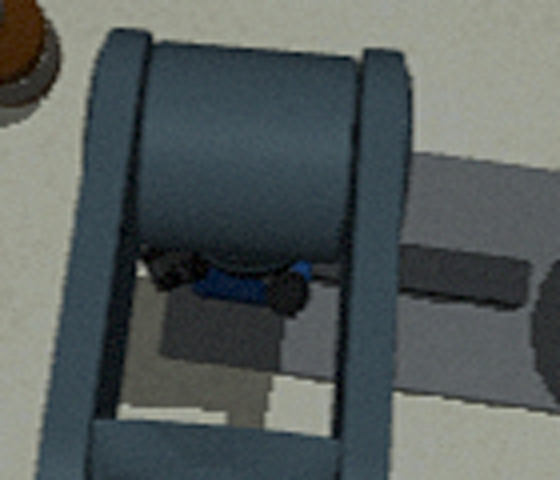

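The crank is over the shaft: in s2 the brass shows at (280,405), right under the hub. Next I lower it by feel.

```bash
python3 - <<'E'
from h import *
np.set_printoptions(precision=2,suppress=True)
ctrl.move_straight([575,80,91],feed=60)
f0=readout.read_state()['force'];print(f0)
z=91
while z>66:
    z-=2 if z>70 else 1
    ctrl.move_straight([575,80,z],feed=40)
    s=readout.read_state(); f=s['force']-f0; print(round(s['time'],2),z,s['eef_pos'],f,s['moment'])
    if f[2]>8 or np.hypot(f[0],f[1])>12: break
E
```

```text
[ 0.73 -0.89 -2.41]
10.83 89 [574.94  79.99  88.88] [-0.93  0.8  -0.22] [-0.05  0.   -0.06]
11.08 87 [574.97  79.98  86.93] [-0.72  1.14 -1.03] [0.01 0.03 0.  ]
11.33 85 [575.03  79.88  84.88] [-0.53  0.53 -0.87] [-0.12 -0.07  0.01]
11.58 83 [575.08  79.87  82.89] [ 0.52 -0.17 -0.47] [-0.24 -0.15  0.  ]
11.83 81 [575.06  79.86  80.86] [ 0.47 -0.4  -1.59] [-0.35 -0.2   0.04]
12.08 79 [575.07  79.87  78.89] [ 0.88 -1.59 -1.79] [-0.34 -0.24 -0.06]
12.33 77 [575.1   79.87  76.9 ] [ 1.61 -2.12 -1.13] [-0.44 -0.24  0.02]
12.58 75 [575.11  79.85  74.91] [ 1.42 -2.51 -0.49] [-0.55 -0.28 -0.04]
12.83 73 [575.11  79.89  72.91] [ 2.09 -2.37 -0.65] [-0.63 -0.32 -0.06]
13.08 71 [575.12  79.88  70.9 ] [ 1.15 -2.56 -0.74] [-0.67 -0.36 -0.04]
13.33 69 [575.12  79.85  68.9 ] [ 0.99 -3.12 -1.23] [-0.77 -0.41  0.02]
13.58 68 [575.14  79.91  68.04] [ 1.86 -3.74  0.41] [-0.76 -0.39 -0.01]
13.83 67 [575.14  79.92  67.07] [ 0.99 -2.93  2.48] [-0.78 -0.31 -0.02]
14.08 66 [575.24  79.9   66.68] [-2.81 -3.86  7.17] [-0.76  0.08 -0.09]
```

```bash
python3 - <<'E'
from h import *
np.set_printoptions(precision=2,suppress=True)
gripper_to(55)
s=readout.read_state();print(s['time'],s['eef_pos'],s['force'],s['moment'])
ctrl.move_straight([575,80,160],feed=200)
q=down(0)
ctrl.move_ptp([500,60,230],q)
s=readout.read_state();print(s['time'],s['eef_pos'],s['force'],s['moment'])
for n in("scene","top"):
    im,d=cams.capture(n); cv2.imwrite(f"pics/{n}3.png",im[:,:,::-1])
    if n=='scene': crop(n,im,230,170,150,110,5,'s3.png')
    else: crop(n,im,220,130,140,110,5,'t3.png')
E
```

```text
14.45 [574.59  80.49  65.67] [0.46 0.29 0.51] [ 0.03  0.02 -0.01]
16.0917 [499.53  60.07 228.74] [0.28 0.64 0.04] [ 0.01 -0.04  0.02]
```

View pics/s3.png

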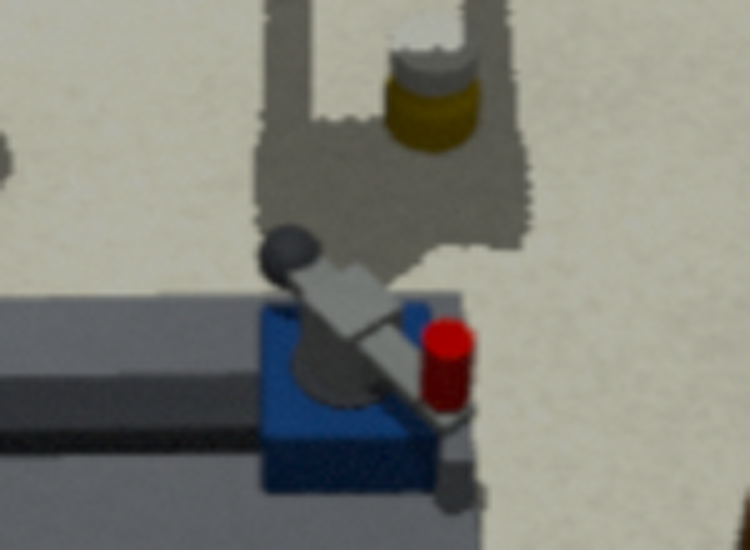

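View pics/t3.png

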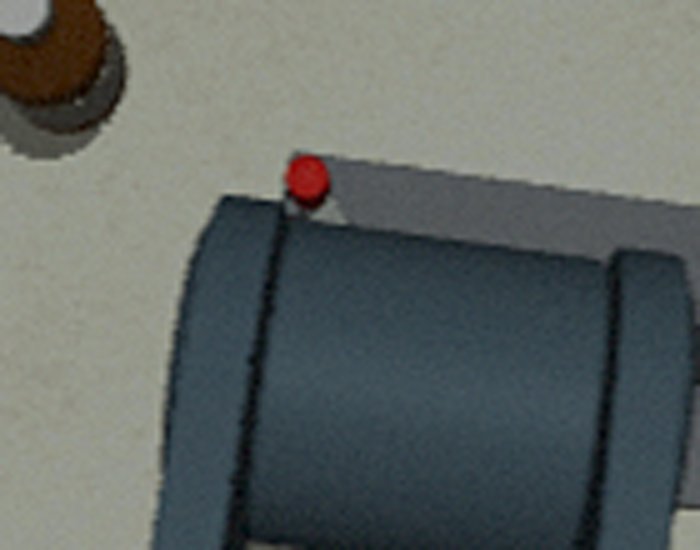

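The crank sits flat on the collar. The knob top is at t3 (307,178) and s3 (448,341).

```bash
python3 - <<'E'
from h import *
np.set_printoptions(precision=2,suppress=True)
T=(307.5/5-.5+220,178.5/5-.5+130);S=(448.5/5-.5+230,341.5/5-.5+170)
p,e=two(*S,*T); print(p,e,onz('top',*T,133),onz('scene',*S,133))
a=np.arctan2(p[1]-80,p[0]-575); print('angle',a,np.hypot(p[0]-575,p[1]-80))
# bearing arcs: hub top
print('hub top',onz('scene',360.5/5-.5+230,301.5/5-.5+170,100))
E
```

```text
[626.91 110.97 130.33] 0.7380686299320011 [626.41 110.49 133.  ] [629.15 110.83 133.  ]
angle 0.5378938606103498 60.449101259969645
hub top [575.93  85.13 100.  ]
```

```bash
cat >> h.py <<'E'
C=np.array([575.,80.]); ZW=99.
def wind(a0,a1,step,feed,lim,r=60.,C=C,f0=np.zeros(3),every=1):
    """clockwise from a0 down to a1; returns last commanded angle, stopped?"""
    a=a0;i=0
    while a>a1+1e-6:
        a=max(a-step,a1);i+=1
        p=C+r*np.array([np.cos(a),np.sin(a)])
        ctrl.move_straight([p[0],p[1],ZW],feed=feed)
        s=readout.read_state(); f=s['force']-f0; e=s['eef_pos'][:2]-C
        t=np.array([np.sin(a),-np.cos(a)]); rr=np.array([np.cos(a),np.sin(a)])
        ft=f[:2]@t; fr=f[:2]@rr; lag=(np.array(p)-s['eef_pos'][:2])@t
        if i%every==0 or abs(ft)>lim: print(f"{s['time']:.2f} a={a:.3f} ft={ft:.1f} fr={fr:.1f} fz={f[2]:.1f} lag={lag:.2f} ang={np.arctan2(e[1],e[0]):.3f} w={s['gripper_width']:.1f}",flush=True)
        if -ft>lim or abs(fr)>15: return a,True
    return a,False
E
python3 - <<'E'
from h import *
np.set_printoptions(precision=2,suppress=True)
q=down(0)
gripper_to(48)
ctrl.move_ptp([627,110.8,175],q)
ctrl.move_straight([627,110.8,ZW],feed=120)
s=readout.read_state();print(s['time'],s['eef_pos'],s['force'])
gripper_to(15,25)
s=readout.read_state();print(s['time'],s['eef_pos'],s['force'],s['gripper_width'])
print(wind(.538,.538-.8,.2,60,12))
E
```

```text
17.8583 [627.6  110.69 100.03] [ 0.23 -0.71  0.42]
18.2 [627.76 110.75 100.16] [-0.06  0.4   4.51] 21.235136289533898
18.55 a=0.338 ft=0.5 fr=-0.9 fz=5.7 lag=-0.82 ang=0.325 w=21.5
18.90 a=0.138 ft=-1.6 fr=-0.9 fz=6.9 lag=-0.03 ang=0.138 w=21.0
19.25 a=-0.062 ft=-2.2 fr=-0.7 fz=7.8 lag=0.36 ang=-0.056 w=21.6
19.60 a=-0.262 ft=-2.4 fr=-1.3 fz=6.8 lag=0.50 ang=-0.254 w=20.9
(-0.262, False)
```

```bash
python3 - <<'E'
from h import *
print(wind(-.262,-4.262,.25,70,10))
E
```

```text
19.97 a=-0.512 ft=-1.5 fr=-2.1 fz=6.5 lag=0.35 ang=-0.506 w=21.1
20.33 a=-0.762 ft=-1.4 fr=-1.1 fz=6.2 lag=0.27 ang=-0.758 w=21.2
20.70 a=-1.012 ft=-2.0 fr=-1.7 fz=5.7 lag=0.13 ang=-1.010 w=21.1
21.07 a=-1.262 ft=-1.0 fr=-1.1 fz=6.5 lag=0.07 ang=-1.261 w=21.2
21.43 a=-1.512 ft=-1.9 fr=-1.0 fz=6.1 lag=-0.03 ang=-1.512 w=21.2
21.80 a=-1.762 ft=-1.1 fr=0.0 fz=6.1 lag=-0.11 ang=-1.764 w=21.1
22.17 a=-2.012 ft=-0.7 fr=-0.5 fz=8.1 lag=-0.05 ang=-2.013 w=21.5
22.53 a=-2.262 ft=-0.9 fr=0.9 fz=7.2 lag=0.15 ang=-2.259 w=21.1
22.90 a=-2.512 ft=-1.5 fr=0.5 fz=7.7 lag=0.33 ang=-2.507 w=21.3
23.27 a=-2.762 ft=-0.9 fr=1.2 fz=9.5 lag=0.51 ang=-2.754 w=20.9
23.63 a=-3.012 ft=-1.5 fr=2.9 fz=10.7 lag=0.60 ang=-3.002 w=21.3
24.00 a=-3.262 ft=-1.7 fr=1.8 fz=11.2 lag=0.69 ang=3.033 w=21.2
24.37 a=-3.512 ft=-1.6 fr=2.2 fz=11.2 lag=0.76 ang=2.784 w=21.5
24.73 a=-3.762 ft=-1.6 fr=2.3 fz=10.2 lag=0.92 ang=2.536 w=21.5
25.10 a=-4.012 ft=-1.9 fr=3.3 fz=10.7 lag=1.05 ang=2.288 w=21.3
25.47 a=-4.262 ft=-1.6 fr=4.7 fz=9.1 lag=1.20 ang=2.041 w=21.3
(-4.262, False)
```

```bash
python3 - <<'E'
import h
from h import *
h.ZW=99.5
print(wind(-4.262,-8.262,.25,70,10))
E
```

```text
25.83 a=-4.512 ft=-1.8 fr=4.7 fz=7.0 lag=1.44 ang=1.795 w=21.5
26.20 a=-4.762 ft=-1.4 fr=4.7 fz=7.0 lag=1.31 ang=1.543 w=21.1
26.57 a=-5.012 ft=-0.7 fr=3.8 fz=6.1 lag=1.13 ang=1.290 w=21.1
26.93 a=-5.262 ft=-2.0 fr=3.6 fz=6.7 lag=0.84 ang=1.035 w=21.2
27.30 a=-5.512 ft=-1.4 fr=4.7 fz=5.9 lag=0.54 ang=0.780 w=20.8
27.67 a=-5.762 ft=-1.5 fr=3.5 fz=4.9 lag=0.19 ang=0.524 w=21.1
28.03 a=-6.012 ft=-0.0 fr=3.2 fz=4.8 lag=-0.11 ang=0.269 w=21.0
28.40 a=-6.262 ft=-1.8 fr=1.6 fz=6.8 lag=-0.30 ang=0.016 w=21.2
28.77 a=-6.512 ft=-0.6 fr=3.0 fz=6.4 lag=-0.52 ang=-0.238 w=21.2
29.13 a=-6.762 ft=-1.5 fr=1.3 fz=5.2 lag=-0.74 ang=-0.491 w=21.3
29.50 a=-7.012 ft=-1.5 fr=0.8 fz=5.9 lag=-0.86 ang=-0.743 w=21.5
29.87 a=-7.262 ft=-1.4 fr=0.0 fz=6.4 lag=-1.03 ang=-0.996 w=21.2
30.23 a=-7.512 ft=-1.0 fr=-0.0 fz=5.8 lag=-1.16 ang=-1.248 w=21.2
30.60 a=-7.762 ft=-1.1 fr=-0.3 fz=6.2 lag=-1.20 ang=-1.499 w=21.0
30.97 a=-8.012 ft=-1.7 fr=-1.0 fz=6.0 lag=-1.19 ang=-1.749 w=21.4
31.33 a=-8.262 ft=-0.4 fr=-1.1 fz=6.5 lag=-1.12 ang=-1.997 w=20.7
(-8.262, False)
```

```bash
python3 - <<'E'
import h
from h import *
h.ZW=99.5
im,d=cams.capture('scene'); cv2.imwrite("pics/scene4.png",im[:,:,::-1]); crop('scene',im,100,120,260,170,3,'s4.png')
print(wind(-8.262,-10.26,.055,40,6,every=6))
E
```

```text
32.88 a=-8.592 ft=-2.5 fr=-2.3 fz=5.1 lag=-0.37 ang=-2.315 w=21.1
34.38 a=-8.922 ft=-2.6 fr=-2.2 fz=5.4 lag=0.06 ang=-2.638 w=21.2
35.88 a=-9.252 ft=-2.8 fr=-3.1 fz=6.0 lag=0.47 ang=-2.961 w=20.9
37.38 a=-9.582 ft=-3.4 fr=-0.6 fz=8.4 lag=0.90 ang=2.999 w=20.9
38.13 a=-9.747 ft=-7.0 fr=-2.1 fz=8.6 lag=1.99 ang=2.852 w=21.5
(-9.746999999999993, True)
```

View pics/s4.png

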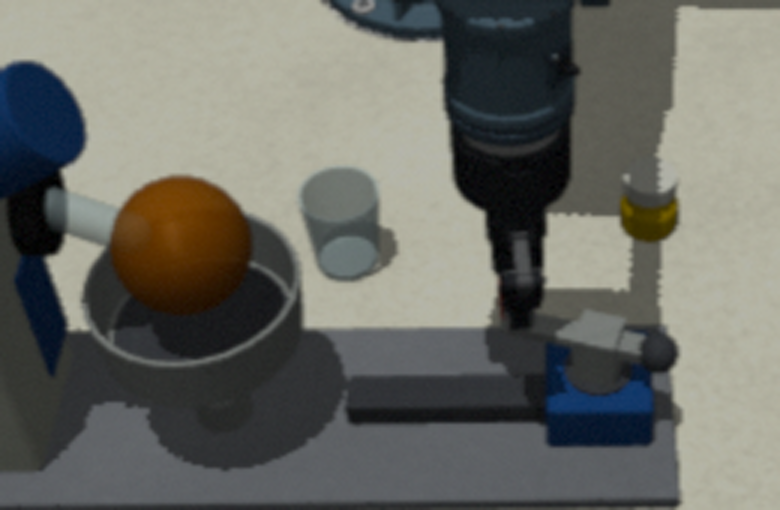

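The bath is rising and the crank is still seated. The force rose at 1.64 turns, so I'll check with small steps that this is the stop.

```bash
python3 - <<'E'
import h
from h import *
h.ZW=99.5
print(wind(-9.747,-9.747-.12,.02,40,12))
E
```

```text
38.38 a=-9.767 ft=-9.3 fr=-1.5 fz=8.7 lag=2.50 ang=2.841 w=21.4
38.63 a=-9.787 ft=-9.8 fr=-1.4 fz=10.0 lag=2.85 ang=2.826 w=21.5
38.88 a=-9.807 ft=-10.8 fr=-1.4 fz=9.8 lag=3.17 ang=2.811 w=21.2
39.13 a=-9.827 ft=-13.0 fr=-1.0 fz=9.8 lag=3.44 ang=2.796 w=21.1
(-9.826999999999998, True)
```

```bash
python3 - <<'E'
import h
from h import *
np.set_printoptions(precision=2,suppress=True)
im,d=cams.capture('scene'); crop('scene',im,220,170,150,110,5,'s5.png')
C=h.C
# ease off, then release
a=-9.76
ctrl.move_straight([C[0]+60*np.cos(a),C[1]+60*np.sin(a),99.5],feed=30)
s=readout.read_state();print(s['time'],s['eef_pos'],s['force'])
gripper_to(48)
s=readout.read_state();print(s['time'],s['eef_pos'],s['force'])
p=s['eef_pos']
ctrl.move_straight([p[0],p[1],160],feed=150)
ctrl.move_ptp([440,-40,300],down(0))
s=readout.read_state();print(s['time'])
for n in("scene","top"):
    im,d=cams.capture(n); np.savez(f'{n}6.npz',im=im,d=d); cv2.imwrite(f"pics/{n}6.png",im[:,:,::-1])
    if n=='scene': crop(n,im,220,170,150,110,5,'s6.png')
    else: crop(n,im,220,130,140,110,5,'t6.png')
E
```

```text
39.4667 [517.01  98.71  99.3 ] [-0.26 -4.23  6.79]
39.8417 [517.24  99.9   98.72] [-0.73 -0.23 -0.89]
41.25
```

View pics/s5.png

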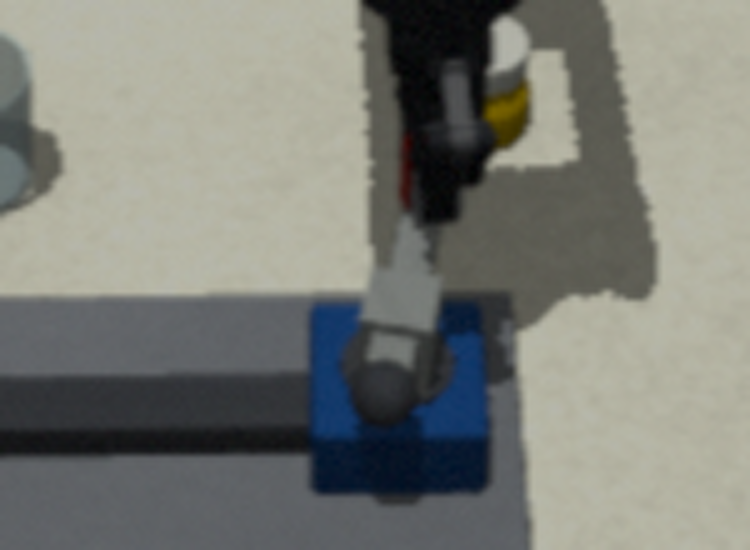

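View pics/s6.png

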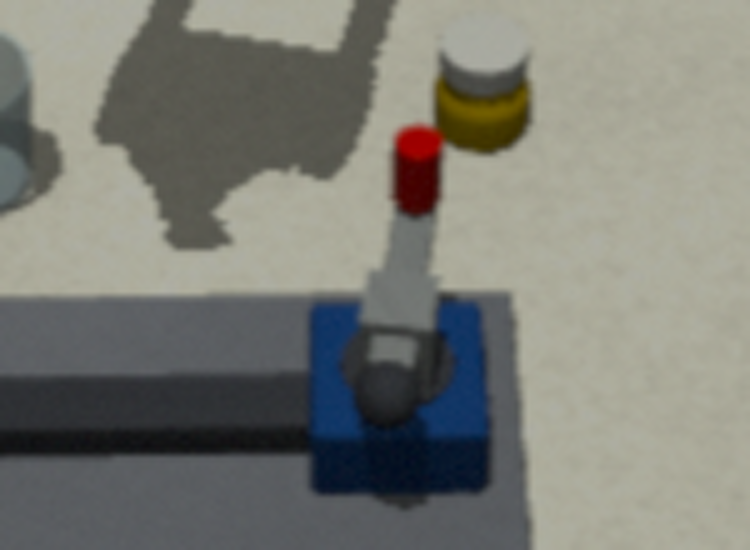

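View pics/t6.png

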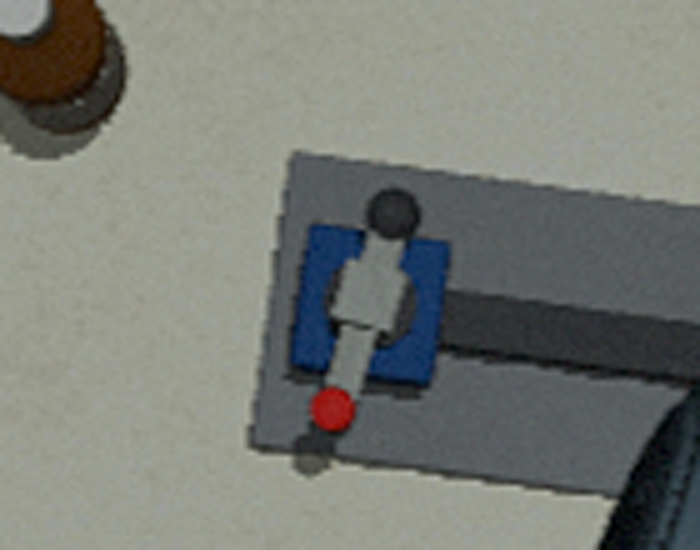

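The crank is seated and the knob is at t6 (333,409), s6 (419,143). I'll compare its angle with the fingers' angle to see whether the pads slipped.

```bash
python3 - <<'E'
from h import *
np.set_printoptions(precision=2,suppress=True)
T=(333.5/5-.5+220,409.5/5-.5+130);S=(419.5/5-.5+220,143.5/5-.5+170)
B=(393.5/5-.5+220,214.5/5-.5+130)
p,e=two(*S,*T);k=onz('top',*T,133);b=onz('top',*B,89);print(p,e,k,onz('scene',*S,133),b)
d=k-b;print('ang ball-knob',np.arctan2(d[1],d[0]),'C-knob',np.arctan2(p[1]-80,p[0]-575),np.hypot(p[0]-575,p[1]-80))
c=b+(k-b)*42/102; print('axis est',c)
E
```

```text
[516.9   96.72 131.33] 1.4588260348139472 [516.72  95.95 133.  ] [518.61  97.16 133.  ] [616.37  69.17  89.  ]
ang ball-knob 2.879023618596475 C-knob 2.8613965309591114 60.4555515010638
axis est [575.34  80.2  107.12]
```

```bash
python3 - <<'E'
from h import *
a=np.load('scene0.npz');b=np.load('scene6.npz')
A=a['im'][130:280,110:230];B=b['im'][130:280,110:230]
cv2.imwrite('pics/bath.png',cv2.resize(np.hstack([A,B]),None,fx=3.3,fy=3.3,interpolation=cv2.INTER_CUBIC)[:,:,::-1])
from rig import readout
print(readout.read_state()['time'],readout.read_state()['force'])
E
```

```text
41.35 [-0.71317985  0.15084792  0.29670447]
```

View pics/bath.png

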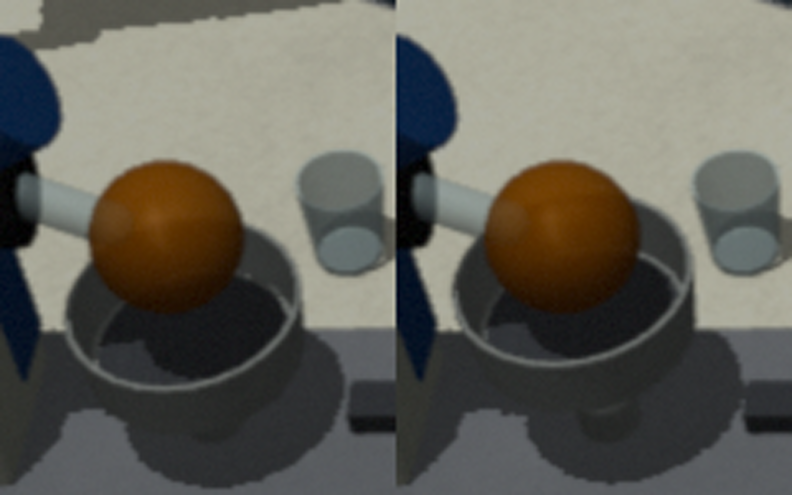

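View pics/scene6.png

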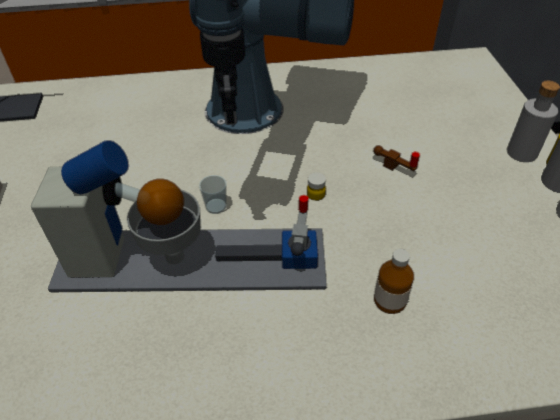

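```bash
python3 - <<'E'
from rig import job, readout
print(job.finish_job(), readout.read_state()['time'])
E
```

```text
the job is handed in; nothing more can be done
the job is handed in; nothing more can be done
```

The crank is fully home on the brass shaft, and I wound the bath up to its top stop. I then released it, moved the arm clear and handed the job in at about 41 s.

- **Fit:** I picked the steel crank up by its hub, not the brown look-alike, and turned it to the square, which I saw at about 0.52 rad. It went down without catching. The contact force rose to about 7 N only at full depth, 66.7 mm TCP height against 66.65 mm expected.
- **Winding:** I turned the knob clockwise about 1.63 turns at 1–3 N. The tangential force then rose from about 3 N to 13 N over a few millimetres while the knob stayed put. I took that as the stop and eased off.
- **Last checks:** The final pictures show the crank sitting flat on the collar at about 2.87 rad and the bath about 22 mm higher, against 23 mm expected. Bottle, jar and beaker look undisturbed, and the arm was touching nothing.
- **Disagreement:** During the last push the fingers moved 3–4 mm past where the knob came to rest. I put this down to give or slip in the fingers against the stopped shaft. I did not regrip for a second feel.

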